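# Zero a coffee grinder's burrs by feel and set them one division coarse

## Task

The coffee grinder's burrs have just been refitted, so its dial no longer tells the true grind. Wind the little handwheel clockwise (finer) by its spinner until you feel the burrs just touch - gently, do not jam them together - then wind back until the dial has come back exactly one long division from where they touched, and swing the brake lever fully home so that the setting cannot creep. Leave everything round the grinder where it stands.

Things in the scene. Friction and masses are not known exactly. Their poses are not given: they have to be found in the camera images.
- grinder: bench coffee grinder, white horizontal barrel on a pillar, forked base 235 x 156 mm, fixed; origin on the worktop under its middle; x from its front (dial side, towards the robot) to its back, y to its left, z up. Offsets (x, y, z) of the other entries are in this frame, mm. A steel funnel stands on top at (0, 0), rim radius 41, 254 high; the bowl stands under the spout in front
- dial: aluminium dial, 110 mm across, on the grinder's front, face at x = -84; origin on its axis at (0, 0, 150). 12 long black marks (one division = 30 degrees), 3 short ones between each (quarters), a fixed brass pointer over the top. Turns about grinder x, positive = clockwise seen from the robot = finer; 0 at the start. Driven only by the wheel, without play: 2 wheel turns = 1 division
- dial_dot (a point): black dot on the dial's face, 30 mm from its centre; straight up at the start. The burrs touch somewhere between 0.4 and 1.3 divisions finer than the start: nothing visible shows where, it must be felt
- wheel_hub (a point): top centre of the handwheel's hub at (-74, 68, 230); wheel radius 40, rim top at height 226, vertical axis. Clockwise from above = finer. Turns with 1 to 2 N at the spinner, stays where left. From the touch of the burrs the force along the spinner's path rises steadily, by 10 N within about 50 degrees of wheel turn; each newton presses the burrs together with about 8 N
- spinner_grip (a point): point to grip on the spinner, an upright dark wooden handle 17 mm in diameter on the wheel, 30 mm from the wheel's axis, from 226 to 259 high; this point is on its axis at height 246. It spins freely on its pin: hold it without turning the hand and lead it round the circle. At the start it stands towards grinder -x from the hub
- brake (a joint): angle of the brake lever: 0 = free (points forward and left), 1.22 = fully home at its stop (points back and left); the tip moves towards grinder +x, clockwise from above. About 1 N at its knob at first; from about 0.4 its eccentric bites on the worm spindle and it needs a few newtons (under 8). Stays where left.
- brake_knob (a point): centre of the upright wooden knob at the brake lever's end, 18 mm in diameter, from 201 to 229 high, this point at 215. It moves on a circle of 62 mm radius about the pivot. Nothing stands within 50 mm in front of it
- brake_pivot (a point): the brake lever's vertical pivot axis, at (-74, 94, 200). As its eccentric bites, the lever drags the wheel coarser by up to a tenth of a turn, which is harmless; home, it brakes the wheel
- ring_burr: the burr that the dial moves, a steel ring hidden in the chamber behind the dial, on the dial's axis; it is geared to turn with the dial, twice as far
- ring_face (a point): reference point of the ring burr, on the dial's axis, hidden. It moves towards the back burr (grinder +x) by only 0.2 mm a division, so measured poses are far too coarse to show the gap: feel it at the spinner
- back_burr: the other burr, hidden behind the first; does not move. When they touch, its origin is 10.0 mm behind (+x of) ring_face. How far in it was refitted differs by fractions of a millimetre each time
- bowl: white bowl 125 mm wide, 56 high, standing under the spout, in front of the pillar; origin under its middle; bystander
- mug: stoneware mug 82 x 115 x 92 mm, origin under its middle; bystander
- spoon: steel spoon 188 x 38 x 15 mm; bystander
- cleaning_brush: wooden brush 47 x 214 x 36 mm; bystander
- timer: round kitchen timer 65 x 65 x 37 mm; bystander
- glass: tumbler 80 mm wide, 91 high; bystander
- trivet: small round wooden trivet 91 mm wide, 12 thick; bystander
- pinch_pot: grey salt pot with wooden lid, 77 mm wide, 70 high; bystander

How it is judged:
By the outcome, as a careful person would: the job done as asked, in the order asked, and still so for the second after the job is handed in, with the robot touching nothing.
It also fails if it takes over 72 s, if anything falls off the work surface, if the arm or the gripper's body presses on something with over 40 N, if the wrist force passes 120 N, or if a joint passes its speed limit or range.

## Robot

A 6-joint arm with a two-finger parallel gripper is mounted at the origin on a cart in front of the work surface, level with it; the furniture and walls round the work are solid. World frame = base frame: x ahead of the robot, y to its left, z up, the work surface at z = 0. Lengths are in m, angles in rad, forces in N, time in s.
With the tool pointing down it reaches from about 0.3 to 0.825 m from the base axis. Payload 5.4 kg.
Tool frame: the origin (TCP) lies at the very end of the fingers, on their centre line; the grasp point (between the pads) lies 19 mm behind it; z points along the fingers, y is the line along which they close (so a half turn about z gives the same grasp; the last joint's range is limited). The gripper opens to 92 mm and grips with 3 to 60 N. Pads are 20 mm wide; open, the fingers measure 128 mm over their backs; the gripper's body (75 mm by 189 mm) begins 69 mm behind the grasp point.
Start: joints at [1.119, 0.158, 1.597, -0, 1.386, -0.21], TCP at [0.138, 0.558, 0.215] pointing down, gripper open.
Joint ranges: [-2.91, 2.91], [-0.94, 2.29], [0.18, 2.7], [-1.29, 4.43], [0.17, 2.64], [-3, 3]. Speed limits (rad/s): [2.57, 2.57, 3.14, 3.14, 3.14, 3.14].

## Interface

Orientations are given as a rotation vector (axis times angle).
In Python, from workcell import bot gives the robot as it stands. Calls block until the motion is done:
- bot.goto(position, orientation): joint-space move of the TCP to a pose.
- bot.line_to(position, rot=None, max_speed=0.15): straight line of the TCP; rot=None keeps the orientation; max_speed is the mean speed in m/s.
- bot.set_joints(angles): joint-space move.
- bot.set_gripper(opening, newtons=None): opening from 0.0 (shut) to 1.0 (fully open); newtons is the grip in N (None keeps the last); returns when the fingers have stopped.
- bot.hold(seconds).
- bot.inverse_kinematics(position, orientation): joint angles nearest the present ones, or None.
- bot.read_camera(name): name is "scene" or "top" or "wrist"; returns a dict with "pixels" (384x512x3 uint8, blue, green, red), "fx", "fy", "cx", "cy" (pixels), "k1" (the pictures are not rectified: a ray, as slopes to the right and down, at radius r is drawn at 1 + k1 r^2 times it, then the intrinsics apply), "R" (3x3) and "t" (3): a world point X has camera coordinates R X + t. Camera axes: x right, y down, z forward; pixel columns grow to the right and rows downward; lengths in m; the calibration is good to about 2 mm. A picture is of the moment at which its call begins. There is no depth.
A pose or a line that the arm cannot do raises bot.MotionError and nothing moves.
- bot.job_done(): hands the job in; it is judged then, once.
Readings, each from a call of its own:
- bot.current_clock(): time.
- bot.current_joints(): joint angles.
- bot.current_joint_vel(): joint speeds.
- bot.current_effort(): joint torques, N m.
- bot.current_ee_pos(): TCP position.
- bot.current_tool_rot(): TCP orientation.
- bot.current_contact_force(): force on the tool from outside, world axes, zero at the start.
- bot.current_ft_torque(): the same for the moment, N m.
- bot.current_opening(): opening from 0.0 (shut) to 1.0 (fully open).
- bot.current_grip_force(): force on a finger pad.
Only numpy, scipy, OpenCV 4.12 (cv2) and the standard library are available. Lean on these libraries where they do the work, as an engineer would, in place of code of your own. Each camera call takes 0.05 s, during which the arm holds its last target. There are 200 camera calls.

## Working session

There is one attempt and no reset: what is moved stays moved. The work goes in short steps, each a Python script; the robot and the scene stay as the last script left them, time stands still between calls to the robot, and variables do not carry over. Pictures are saved under pics/ and viewed, at most 10 in all, crops included, and the job is handed in when it is done.

```bash
ls; mkdir -p pics
python3 - <<'E'
from workcell import bot
import cv2
for n in("scene","top"):
    c=bot.read_camera(n);cv2.imwrite(f"pics/{n}0.png",c["pixels"]);print(n,{k:c[k] for k in c if k!="pixels"})
print(bot.current_clock(),bot.current_tool_rot())
E
```

```text
pics
scene {'fx': 354.25917138400564, 'fy': 354.25917138400564, 'cx': 255.3948692346784, 'cy': 198.42202579421064, 'k1': -0.05373812790402955, 'R': array([[ 0.84549547, -0.53367032,  0.01825915],
       [-0.37164987, -0.61267058, -0.6975035 ],
       [ 0.38342376,  0.58295004, -0.7163487 ]]), 't': array([-0.47109906,  0.30982136,  1.07052119])}
top {'fx': 360.06059204186755, 'fy': 360.06059204186755, 'cx': 255.96467971736894, 'cy': 185.66491779272675, 'k1': 0.037997088159337535, 'R': array([[ 0.03757053, -0.99929139,  0.00227573],
       [-0.97966622, -0.03728163, -0.19713998],
       [ 0.19708512,  0.00517719, -0.98037271]]), 't': array([-0.02140319,  0.55113448,  1.39480767])}
0.1 [-3.78818345e-01 -3.11811731e+00  2.50663902e-03]
```

View pics/scene0.png

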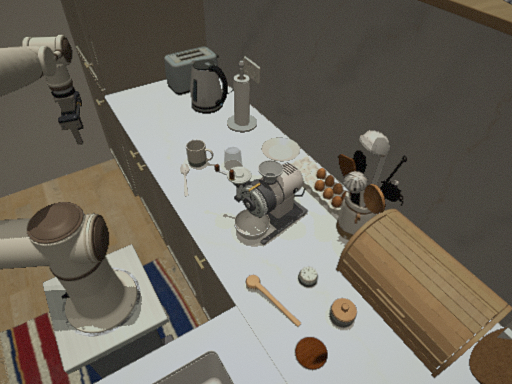

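View pics/top0.png

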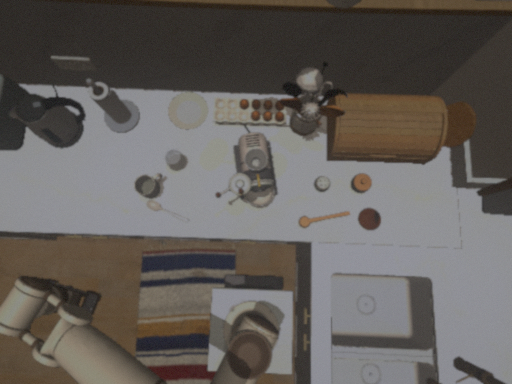

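The scene view shows the grinder near (270,195). In the top view its funnel is near (256,158) and the handwheel near (240,184). I'll enlarge both areas.

Run:
```python
import cv2,numpy as np
a=cv2.imread("pics/top0.png")[120:220,200:300];b=cv2.imread("pics/scene0.png")[150:250,210:310]
f=lambda i:cv2.resize(cv2.convertScaleAbs(i,alpha=1.5),(400,400),interpolation=cv2.INTER_CUBIC)
cv2.imwrite("pics/crop.png",np.hstack([f(a),f(b)]))
```

```text
(no output)
```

View pics/crop.png

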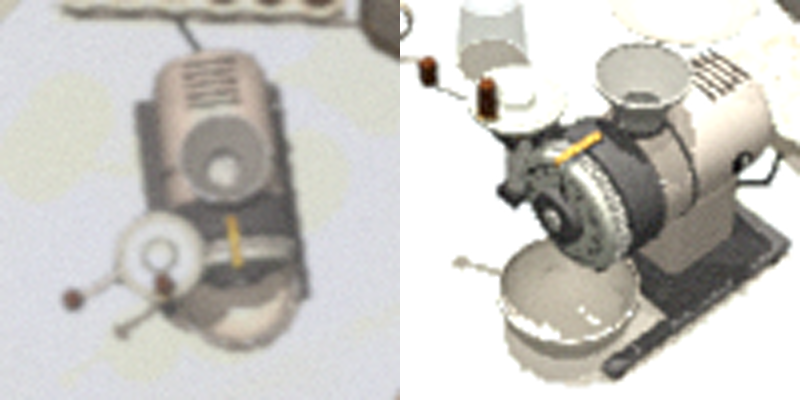

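The crops give these positions, in full-picture pixels:

| Feature | Top | Scene |
|---|---|---|
| Funnel rim | (256.3,159.5) | (271.5,169.5) |
| Wheel | (239.8,184.3) | (239.5,175) |
| Spinner | (241,190.5) | (231.7,174) |
| Brake knob | (218,194.7) | (217,167.7) |
| Dial centre | not visible | (248,203.7) |

I'll fit the grinder pose to them.

```bash
cat > h.py <<'E'
import numpy as np,cv2
from workcell import bot
from scipy.optimize import least_squares
from scipy.spatial.transform import Rotation as Ro
def proj(c,X):
    p=np.asarray(X)@np.asarray(c["R"]).T+c["t"];s=p[:,:2]/p[:,2:]
    s=s*(1+c["k1"]*(s**2).sum(1,keepdims=True));return s*[c["fx"],c["fy"]]+[c["cx"],c["cy"]]
def g2w(p,P):
    P=np.atleast_2d(P)/1000.;c,s=np.cos(p[2]),np.sin(p[2])
    return np.c_[p[0]+c*P[:,0]-s*P[:,1],p[1]+s*P[:,0]+c*P[:,1],P[:,2]]
def pts(a): # funnel, wheel rim top, spinner, knob, dial
    return [[0,0,254],[-74,68,226],[-104,68,246],[-74+62*np.cos(a),94+62*np.sin(a),215],[-84,0,150]]
E
python3 - <<'E'
from h import *
T=bot.read_camera("top");S=bot.read_camera("scene")
ot=np.array([[256.3,159.5],[239.8,184.3],[241,189.8],[218,194.7]]);os=np.array([[271.5,169.5],[239.5,175],[231.7,174],[217,167.7],[248,203.7]])
def f(p):
    X=g2w(p,pts(p[3]));return np.r_[(proj(T,X[:4])-ot).ravel(),(proj(S,X)-os).ravel()]
r=least_squares(f,[.5,0,0,2.2],loss="soft_l1");print(r.x,f(r.x).round(1))
print(g2w(r.x,pts(r.x[3])))
E
```

```text
[ 6.06750912e-01 -1.41694668e-03  1.39538851e-01  2.05972994e+00] [ 0.6 -0.4  0.1 -1.1 -0.5  0.6  0.2 -0.7 -1.2 -0.1 -0.7 -0.3 -0.5 -0.1
 -0.1  0.5  1.7  0.4]
[[ 0.60675091 -0.00141695  0.254     ]
 [ 0.52401229  0.05562971  0.226     ]
 [ 0.49430389  0.05145712  0.246     ]
 [ 0.48394564  0.13153044  0.215     ]
 [ 0.52356737 -0.01310021  0.15      ]]
```

```bash
cat >> h.py <<'E'
POSE=[.60675,-.00142,.1395]
def down(a):
    y=np.array([np.cos(a),np.sin(a),0]);z=np.array([0,0,-1.]);return Ro.from_matrix(np.c_[np.cross(y,z),y,z]).as_rotvec()
A=np.deg2rad(47.4)+.1395
def snap(n,name,crop=None,k=1):
    c=bot.read_camera(n);i=c["pixels"]
    if crop: i=i[crop[1]:crop[3],crop[0]:crop[2]]
    cv2.imwrite(f"pics/{name}.png",cv2.resize(i,None,fx=k,fy=k,interpolation=cv2.INTER_CUBIC));return c
E
python3 - <<'E'
from h import *
import pickle
sp=g2w(POSE,pts(2.06)[2])[0]
for a in(A,A+np.pi):print(a,bot.inverse_kinematics([*sp[:2],.34],down(a)),bot.inverse_kinematics([*sp[:2],.232],down(a)))
a=min((A,A+np.pi),key=lambda a:abs(bot.inverse_kinematics([*sp[:2],.34],down(a))[5]))
bot.line_to([.138,.53,.34],max_speed=.3)
bot.set_gripper(.55,15)
bot.goto([*sp[:2],.34],down(a))
c=snap("wrist","w0",k=1.5);pickle.dump(c,open("w0.pkl","wb"))
print(a,bot.current_joints(),bot.current_clock(),bot.current_ee_pos(),bot.current_contact_force())
print(proj(c,g2w(POSE,pts(2.06)+[[-74,68,230],[-104,68,259]]))*1.5)
E
```

```text
0.9667860654453122 [-1.39934009e-01 -1.00311718e-01  1.61720506e+00 -4.44089210e-16
  1.62469931e+00 -1.10672007e+00] [-1.39934009e-01 -5.90944995e-02  1.78818217e+00 -4.44089210e-16
  1.41250498e+00 -1.10672007e+00]
4.108378719035105 [-1.39934009e-01 -1.00311718e-01  1.61720506e+00 -4.44089210e-16
  1.62469931e+00  2.03487258e+00] [-1.39934009e-01 -5.90944995e-02  1.78818217e+00 -4.44089210e-16
  1.41250498e+00  2.03487258e+00]
0.9667860654453122 [-1.38485484e-01 -1.00361104e-01  1.61718026e+00  1.95459152e-04
  1.62476289e+00 -1.10658919e+00] 3.7167 [0.49422471 0.0522386  0.34003674] [ 0.08727043  0.16958151 -0.53826598]
[[414.35651863 460.56745103]
 [415.02542562 314.0183339 ]
 [385.94608735 292.26751314]
 [475.09002763 202.25829146]
 [345.0500331  325.22883812]
 [415.39444605 316.0223237 ]
 [385.92803143 298.60316751]]
```

View pics/w0.png

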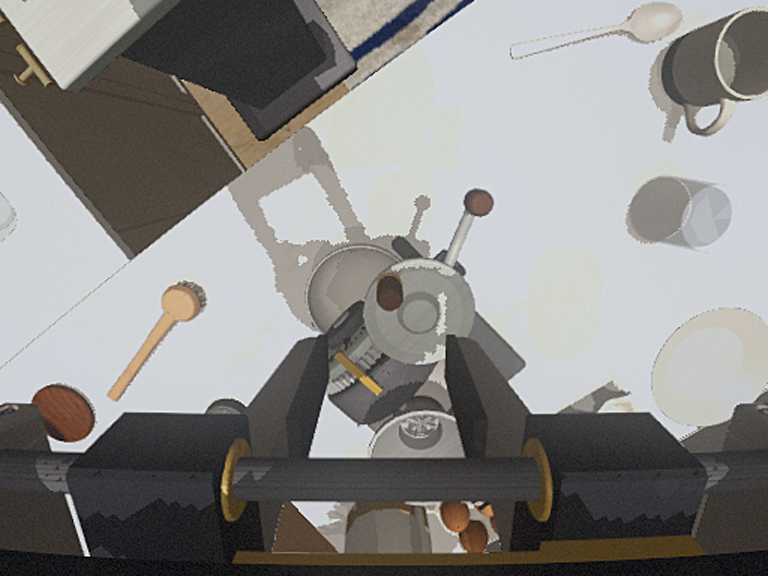

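The wrist view shows the wheel centred at (419,312), the spinner mid at (390,293) and the knob at (478,203), in 1.5x pixels. That is about 3 mm from the prediction, so I'll refit with all the views.

Run:
```python
from h import *
import pickle
W=pickle.load(open("w0.pkl","rb"));T=bot.read_camera("top");S=bot.read_camera("scene")
ot=np.array([[256.3,159.5],[239.8,184.3],[241,189.8],[218,194.7]]);os=np.array([[271.5,169.5],[239.5,175],[231.7,174],[217,167.7],[248,203.7]])
ow=np.array([[419,312],[390,293],[478,203]])/1.5
def f(p):
    X=g2w(p,pts(p[3]));return np.r_[(proj(T,X[:4])-ot).ravel(),(proj(S,X)-os).ravel(),(proj(W,X[1:4])-ow).ravel()]
r=least_squares(f,[.6,0,.14,2.1],loss="soft_l1");print(r.x,f(r.x).round(1))
print(g2w(r.x,pts(r.x[3])))
```

```text
[ 6.07290501e-01 -8.95454386e-04  1.25355807e-01  2.08306438e+00] [ 0.5 -0.5 -0.3 -1.5 -1.1  0.2 -0.2 -1.  -1.1 -0.3 -0.6 -0.8 -0.5 -0.6
  0.   0.2  1.5  0.1 -0.6  1.5 -0.1 -0.6 -0.1 -0.2]
[[ 0.6072905  -0.00089545  0.254     ]
 [ 0.52536927  0.05731891  0.226     ]
 [ 0.49560468  0.05356808  0.246     ]
 [ 0.4852107   0.13293267  0.215     ]
 [ 0.52394963 -0.01139779  0.15      ]]
```

```bash
sed -i 's/^POSE=.*/POSE=[.60729,-.0009,.1254]/; s/^A=.*/A=np.deg2rad(47.4)+.1395/' h.py
python3 - <<'E'
from h import *
sp=g2w(POSE,pts(2.08)[2])[0]
bot.line_to([*sp[:2],.29],max_speed=.2)
bot.line_to([*sp[:2],.232],max_speed=.1)
print(bot.current_contact_force())
bot.set_gripper(0,15)
print(bot.current_opening()*92,bot.current_grip_force(),bot.current_contact_force(),bot.current_ee_pos(),bot.current_clock())
y=np.array([np.cos(A),np.sin(A),0])
p=bot.current_ee_pos()
for d in(.001,-.001,0):
    bot.line_to(p+y*d,max_speed=.02);bot.hold(.1);f=bot.current_contact_force();print(d,f.round(2),f@y)
print(bot.current_ee_pos(),bot.current_clock())
E
```

```text
[0.86743729 0.03327104 0.34920004]
16.399481070264574 15.000168979167938 [ 0.01321362 -0.90402465  0.6519482 ] [0.49564811 0.05350681 0.23214802] 5.5583
0.001 [-5.65 -1.86  2.82] -4.742195965097566
-0.001 [ 1.83  1.87 -1.18] 2.5838588415864994
0 [ 1.16 -0.5   0.57] 0.24355188792436283
[0.49566302 0.05330545 0.23217446] 6.6083
```

```bash
cat >> h.py <<'E'
import json
def save(d): json.dump(d,open("st.json","w"))
def load(): return json.load(open("st.json"))
Z=.232
def at(c,th,R=.030):  # th = wheel turn, clockwise from above (rad)
    a=np.pi+POSE[2]-th;return np.array([c[0]+R*np.cos(a),c[1]+R*np.sin(a),Z])
def comps(th):
    a=np.pi+POSE[2]-th;f=bot.current_contact_force();r=np.array([np.cos(a),np.sin(a),0]);t=np.array([np.sin(a),-np.cos(a),0])
    return -f@t,f@r   # resistance to clockwise, radial outward push on the tool
E
python3 - <<'E'
from h import *
p=bot.current_ee_pos();c=p[:2]+.03*np.array([np.cos(POSE[2]),np.sin(POSE[2])])
t0=bot.current_clock();L=[]
for d in range(10,241,10):
    th=np.deg2rad(d);bot.line_to(at(c,th),max_speed=.05)
    L.append([d,*comps(th)])
    if abs(L[-1][2])>12 or L[-1][1]>8: break
print(np.round(L,2).tolist(),bot.current_clock()-t0)
L=np.array(L);a=np.pi+POSE[2]-np.deg2rad(L[:,0])
print(np.linalg.lstsq(np.c_[np.cos(a),np.sin(a),np.ones(len(a))],L[:,2],rcond=None)[0])
print(bot.current_ee_pos()-at(c,th),bot.current_clock())
save(dict(c=list(c),d=d))
E
```

```text
[[10.0, -0.54, 1.46], [20.0, -1.22, 4.0], [30.0, -0.4, 5.02], [40.0, 0.2, 5.25], [50.0, -0.59, 6.09], [60.0, -0.73, 5.65], [70.0, -1.06, 6.47], [80.0, -1.15, 5.2], [90.0, -0.95, 5.02], [100.0, -2.27, 6.26], [110.0, -0.89, 6.25], [120.0, -1.25, 6.38], [130.0, -1.51, 6.1], [140.0, -1.85, 5.69], [150.0, -2.93, 4.76], [160.0, -0.81, 4.62], [170.0, -1.96, 3.31], [180.0, -1.24, 1.99], [190.0, -1.67, -0.46], [200.0, -0.11, -2.44], [210.0, -0.36, -3.01], [220.0, -0.06, -4.67], [230.0, -1.39, -4.95], [240.0, -0.96, -5.09]] 6.191700000000001
[-0.65704049  6.48514639  0.62271726]
[-1.33928456e-03  6.90127934e-04 -2.57137510e-05] 12.8
```

Run:
```python
from h import *
s=load();c=np.array(s["c"])+[-.0002,.0019];d=s["d"];L=[]
def ang(ref):
    v=bot.current_ee_pos()[:2]-c;th=np.pi+POSE[2]-np.arctan2(v[1],v[0]);return ref+np.rad2deg((th-np.deg2rad(ref)+np.pi)%(2*np.pi)-np.pi)
n=0
while d<990:
    d+=10;th=np.deg2rad(d);bot.line_to(at(c,th),max_speed=.05)
    L.append([d,*comps(th),ang(d)]);n=n+1 if L[-1][1]>1.5 else 0
    if L[-1][1]>3.5 or n>=3 or abs(L[-1][2])>10: break
print(np.round(L,1).tolist(),bot.current_clock())
save(dict(c=list(c),d=d,L=L))
L=np.array(L);a=np.pi+POSE[2]-np.deg2rad(L[:,0])
print(np.linalg.lstsq(np.c_[np.cos(a),np.sin(a),np.ones(len(a))],L[:,2],rcond=None)[0])
```

```text
[[250.0, -1.8, -0.6, 251.0], [260.0, -0.7, 0.6, 260.8], [270.0, -1.4, 0.7, 270.8], [280.0, -1.3, 1.7, 280.9], [290.0, -0.7, 1.8, 291.0], [300.0, -1.1, 1.8, 301.2], [310.0, -0.3, 1.1, 311.6], [320.0, -0.1, 1.4, 322.0], [330.0, -0.6, 1.7, 332.2], [340.0, -1.1, 0.5, 342.1], [350.0, -1.3, 0.2, 351.7], [360.0, -1.9, 0.1, 361.3], [370.0, -0.8, -0.7, 371.0], [380.0, -1.3, -0.9, 380.7], [390.0, -1.0, -0.8, 390.5], [400.0, -1.2, -0.3, 400.4], [410.0, -2.6, -1.3, 410.4], [420.0, -0.6, -1.1, 420.4], [430.0, -0.9, 0.3, 430.4], [440.0, -0.7, -0.2, 440.5], [450.0, -1.8, -1.5, 450.6], [460.0, -1.3, 0.0, 460.6], [470.0, -1.1, 0.6, 470.8], [480.0, -1.4, 0.9, 480.8], [490.0, -0.7, -0.4, 490.9], [500.0, -0.8, 0.5, 500.9], [510.0, -1.9, -0.5, 510.9], [520.0, -0.6, -0.3, 520.9], [530.0, -1.4, 0.3, 530.9], [540.0, -1.2, -0.9, 540.9], [550.0, 0.1, -0.3, 550.9], [560.0, -1.0, 0.1, 561.0], [570.0, -0.2, 0.3, 571.2], [580.0, 0.3, 0.0, 581.3], [590.0, -0.9, -0.4, 591.5], [600.0, -1.1, -0.8, 601.6], [610.0, -0.7, -0.7, 611.6], [620.0, -1.9, 0.2, 621.6], [630.0, -1.5, -1.0, 631.6], [640.0, -1.4, -1.9, 641.6], [650.0, -0.7, -0.7, 651.2], [660.0, 1.2, -0.9, 660.6], [670.0, 2.7, -0.7, 670.1], [680.0, 4.4, -0.7, 679.6]] 24.1583
[-0.04378761 -0.24454981 -0.10586276]
```

Run:
```python
from h import *
s=load();c=np.array(s["c"]);d=s["d"];E=-57
def ang(ref):
    v=bot.current_ee_pos()[:2]-c;th=np.pi+POSE[2]-np.arctan2(v[1],v[0]);return ref+np.rad2deg((th-np.deg2rad(ref)+np.pi)%(2*np.pi)-np.pi)
L=[]
for q in [*np.linspace(d,E+8,49)[1:],E+4,E]:
    th=np.deg2rad(q);bot.line_to(at(c,th),max_speed=.07 if q>E+9 else .03);L.append(comps(th))
bot.hold(.1);print(np.round(L,1).tolist()[::4],ang(E),comps(th),bot.current_clock())
bot.set_gripper(.45)
p=at(c,th);bot.line_to([*p[:2],.30],max_speed=.15)
C=snap("wrist","w1",k=1.5)
print(proj(C,[[*c,.226],[*at(c,th)[:2],.259]])*1.5)
S=snap("scene","s1",(215,160,275,220),8)
k=g2w(POSE,pts(2.083)[3])[0];print(k,bot.current_clock())
```

```text
[[3.3, 1.4], [1.0, 3.1], [1.0, 2.9], [0.4, -2.0], [0.3, -2.5], [1.2, -1.8], [0.9, 1.5], [1.0, 2.4], [1.6, 2.3], [1.2, -1.4], [1.6, -2.2], [1.9, -1.9], [0.4, 0.6]] -55.489569703171625 (np.float64(-0.881540184608068), np.float64(1.0779200437972039)) 37.7083
[[437.46962152 295.06470338]
 [387.23814121 322.69617384]]
[0.4852075  0.13292511 0.215     ] 38.95
```

View pics/w1.png

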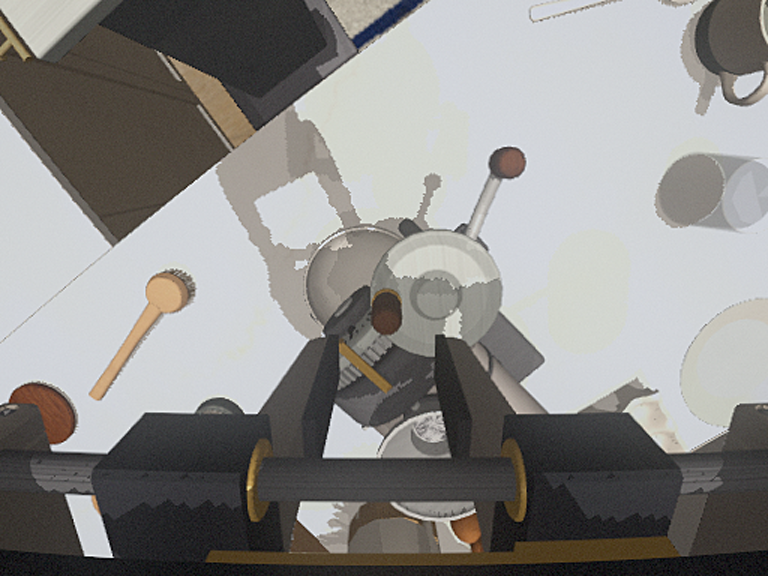

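View pics/s1.png

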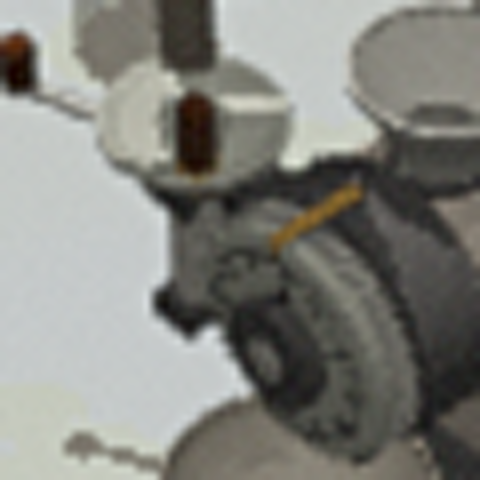

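The wheel sits where predicted, with the spinner at about (387,318), and the knob is at (508,162). Next I'll push the brake knob along its arc with the closed fingers.

```bash
cat > b.py <<'E'
from h import *
ga=POSE[2];rot=down(np.pi/2+ga);ex=np.array([np.cos(ga),np.sin(ga),0])
def tp(a,off,z=.207):
    return np.r_[g2w(POSE,[-74+62*np.cos(a)-off,94+62*np.sin(a),0])[0][:2],z]
def push(a,lim,step=.1,amin=.5):
    L=[]
    while a>amin:
        a-=step;bot.line_to(tp(a,19),max_speed=.06)
        f=bot.current_contact_force();t=np.sin(a)*ex-np.cos(a)*np.array([-ex[1],ex[0],0])
        L.append([a,-f@t,-f@ex,*( (bot.current_ee_pos()-tp(a,19))[:2]*1e3)])
        if L[-1][1]>lim: break
    print(np.round(L,2).tolist(),bot.current_clock())
    return a
E
python3 - <<'E'
from b import *
bot.goto(tp(2.083,40,.30),rot);bot.set_gripper(0)
bot.line_to(tp(2.083,38),max_speed=.15);print(bot.current_contact_force(),bot.current_clock())
bot.line_to(tp(2.083,19),max_speed=.06);print(bot.current_contact_force(),bot.current_clock())
push(2.083,14)
snap("top","t2",(200,120,300,220),5)
E
```

```text
[0.40956407 1.10204706 0.83017299] 41.0083
[-0.40379271 -0.30673206 -0.7124723 ] 41.475
[[1.98, 0.31, 0.34, 0.22, 0.14], [1.88, -0.22, -0.01, 0.25, 0.05], [1.78, 0.28, 0.22, 0.32, -0.02], [1.68, -0.09, -0.08, 0.35, -0.09], [1.58, 0.26, 0.26, 0.38, -0.11], [1.48, -0.13, -0.12, 0.38, -0.09], [1.38, 0.98, 0.93, 0.51, -0.18], [1.28, 0.12, 0.13, 0.58, -0.22], [1.18, -0.12, -0.24, 0.58, -0.26], [1.08, 0.15, -0.19, 0.55, -0.27], [0.98, 8.93, 8.25, -2.06, 0.62], [0.88, 24.98, 23.78, -6.84, 2.64]] 44.475
```

View pics/t2.png

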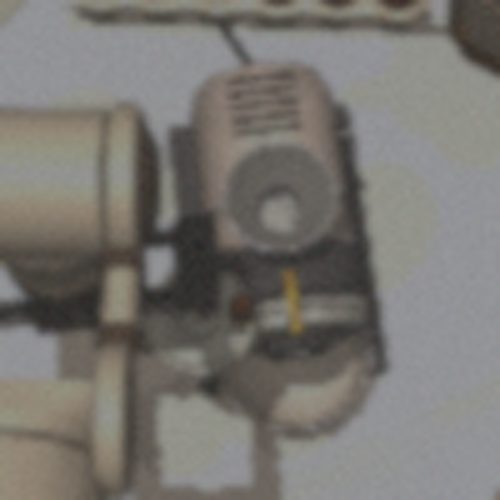

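The top view is blocked by the arm. The force stayed near 0 and then jumped, which doesn't match a biting brake, so I'll back off and look.

Run:
```python
from b import *
bot.line_to(tp(1.08,19),max_speed=.1)
w=bot.read_camera("wrist")["pixels"];s=bot.read_camera("scene")["pixels"][140:230,190:290]
cv2.imwrite("pics/m.png",np.hstack([cv2.resize(w,(400,300))[:, :],cv2.resize(s,(333,300),interpolation=cv2.INTER_CUBIC)]))
print(bot.current_contact_force(),bot.current_clock(),bot.current_ee_pos())
```

```text
[-0.22260479 -0.09707698  0.24182308] 44.9 [0.5263659  0.13819036 0.20729575]
```

View pics/m.png

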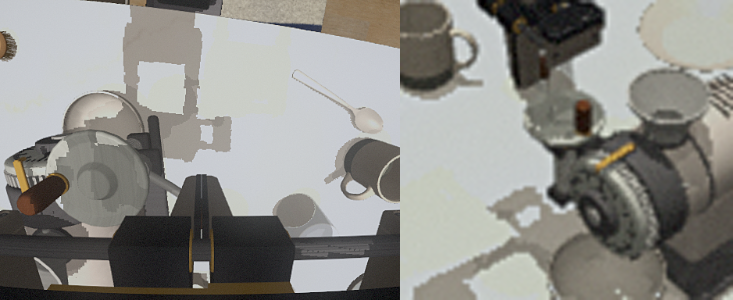

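The lever now points back-left with its knob hidden behind the fingers. I'll retreat and measure its angle.

Run:
```python
from b import *
import pickle
bot.line_to(tp(1.08,45),max_speed=.25)
bot.line_to(tp(1.08,60,.30),max_speed=.25)
c=bot.read_camera("wrist")
pickle.dump(c,open("w2.pkl","wb"));t=bot.read_camera("top");s=bot.read_camera("scene");pickle.dump((t,s),open("ts2.pkl","wb"))
f=lambda i,a,b,w,n:cv2.resize(i[b:b+w,a:a+w],(n,n),interpolation=cv2.INTER_CUBIC)
cv2.imwrite("pics/w2.png",np.hstack([cv2.resize(c["pixels"],(512,384)),f(s["pixels"],200,140,72,288)[:, :] if 0 else cv2.copyMakeBorder(f(s["pixels"],200,140,72,288),0,96,0,0,cv2.BORDER_CONSTANT)]))
for a in(.86,1.0,1.1,1.2):print(a,proj(c,g2w(POSE,[[-74+62*np.cos(a),94+62*np.sin(a),229],[-74,94,200]])).round(1).tolist(),(((proj(s,g2w(POSE,[[-74+62*np.cos(a),94+62*np.sin(a),215]])))-[200,140])*4+[512,0]).round(0))
print(proj(c,g2w(POSE,[[-74,68,230]])),bot.current_clock())
```

```text
0.86 [[250.3, 272.0], [204.3, 221.1]] [[653.  82.]]
1.0 [[255.7, 265.7], [204.3, 221.1]] [[643.  82.]]
1.1 [[259.0, 260.7], [204.3, 221.1]] [[636.  83.]]
1.2 [[261.7, 255.3], [204.3, 221.1]] [[629.  84.]]
[[170.24800751 233.62589341]] 45.825
```

View pics/w2.png

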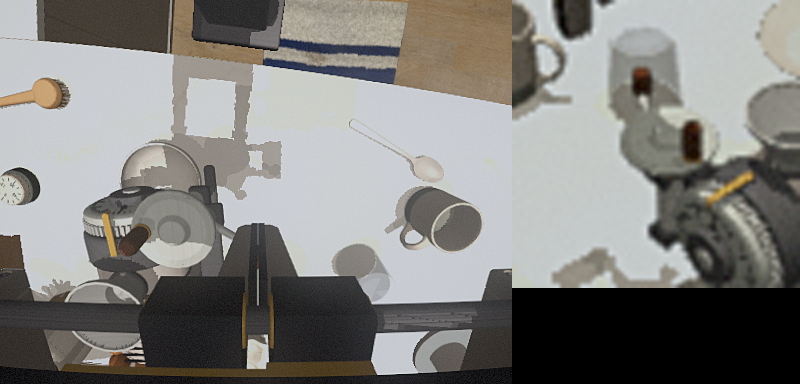

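The scene view puts the knob at (641,81), about a=1.03. I'll check this by fitting the knob's blobs before and after the push.

Run:
```python
from h import *
import pickle
t,s=pickle.load(open("ts2.pkl","rb"))
def blob(i,box):
    x0,y0,x1,y1=box;r=i[y0:y1,x0:x1].astype(float);w=np.clip(r[...,2]-r[...,0]-35,0,None)
    yy,xx=np.mgrid[y0:y1,x0:x1];return np.array([(w*xx).sum(),(w*yy).sum()])/w.sum(),w.sum()
B={"s0k":(cv2.imread("pics/scene0.png"),(211,160,224,176)),"t0k":(cv2.imread("pics/top0.png"),(211,188,225,201)),
"s0s":(cv2.imread("pics/scene0.png"),(226,166,238,184)),
"s2k":(s["pixels"],(226,154,240,168)),"s2s":(s["pixels"],(240,168,250,184))}
o={k:blob(*v) for k,v in B.items()};print({k:(v[0].round(1).tolist(),round(v[1])) for k,v in o.items()})
def K(a):return [-74+62*np.cos(a),94+62*np.sin(a),215]
def f(p,R=False):
    q=[p[0],p[1],p[2]]
    g=lambda c,P,k,dx:(proj(c,g2w(q,[P]))[0]-o[k][0])
    return np.r_[g(s,K(p[3]),"s0k",0),g(t,K(p[3]),"t0k",0),g(s,K(p[4]),"s2k",0),g(s,[-104,68,243],"s0s",0),
      g(s,[-74-30*np.cos(p[5]),68+30*np.sin(p[5]),243],"s2s",0),(np.array(p[:3])-POSE)/[.002,.002,.03]]
r=least_squares(f,[*POSE,2.08,1.,-1.]);print(r.x.round(4),"brake",r.x[3]-r.x[4],"wheel",np.rad2deg(r.x[5]),f(r.x).round(1))
print(load()["c"],g2w(POSE,[-74,68,230]))
```

```text
{'s0k': ([216.3, 165.3], 142), 't0k': ([nan, nan], 0), 's0s': ([230.9, 172.3], 235), 's2k': ([231.9, 157.8], 196), 's2s': ([245.1, 174.1], 100)}<stdin>:6: RuntimeWarning: invalid value encountered in divide
Traceback (most recent call last):
ValueError: Residuals are not finite in the initial point.
```

Run:
```python
from h import *
import pickle
t,s=pickle.load(open("ts2.pkl","rb"))
K=lambda a:[-74+62*np.cos(a),94+62*np.sin(a),215]
for a in(2.08,2.18,2.25):
  for b in(a-1.22,1.03): print(a,b,(lambda p:(p[1]-p[0]).round(1))(proj(s,g2w(POSE,[K(a),K(b)]))))
print("start abs",[proj(s,g2w(POSE,[K(a)])).round(1).tolist() for a in(2.0,2.08,2.18,2.25)],[proj(t,g2w(POSE,[K(a)])).round(1).tolist() for a in(2.08,2.18,2.25)])
print("spinner",[(d,proj(s,g2w(POSE,[[-74-30*np.cos(np.deg2rad(d)),68+30*np.sin(np.deg2rad(d)),243]])).round(1).tolist()) for d in(0,-56,-75,-92)])
```

```text
2.08 0.8600000000000001 [18.2 -7.3]
2.08 1.03 [15.1 -7.3]
2.18 0.9600000000000002 [17.1 -8.5]
2.18 1.03 [15.8 -8.4]
2.25 1.03 [16.2 -9.2]
2.25 1.03 [16.2 -9.2]
start abs [[[217.8, 166.9]], [[217.1, 167.8]], [[216.3, 169.0]], [[215.9, 169.8]]] [[[217.8, 193.6]], [[218.8, 195.0]], [[219.6, 195.9]]]
spinner [(0, [[231.3, 174.1]]), (-56, [[239.4, 176.5]]), (-75, [[242.5, 176.0]]), (-92, [[244.9, 175.0]])]
```

Run:
```python
from b import *
import pickle
n=.95;t=np.array([np.sin(n),-np.cos(n)]) # grinder frame push direction
rot=down(np.pi/2+ga-(np.pi/2-n))
def q(a,z=.207,off=19): return np.r_[g2w(POSE,[-74+62*np.cos(a)-off*t[0],94+62*np.sin(a)-off*t[1],0])[0][:2],z]
bot.goto(q(1.3,.26,30),rot)
bot.line_to(q(1.3,off=25),max_speed=.25)
tw=np.array([t[0]*np.cos(ga)-t[1]*np.sin(ga),t[0]*np.sin(ga)+t[1]*np.cos(ga),0])
for a in np.arange(1.1,.6,-.05):
    bot.line_to(q(a),max_speed=.06);f=bot.current_contact_force();e=bot.current_ee_pos()
    print(round(a,2),f.round(1),round(-f@tw,1),((e-q(a))*1e3).round(1),round(bot.current_clock(),2))
    if -f@tw>22: break
s=bot.read_camera("scene");t_=bot.read_camera("top");pickle.dump((t_,s),open("ts3.pkl","wb"))
```

```text
1.1 [-1.2  0.1  0.4] 1.1 [ 0.5 -0.1  0.5] 47.33
1.05 [ 0.3 -0.1 -0.6] -0.3 [-0. -0. -0.] 47.58
1.0 [-5.5  2.6  3.2] 6.1 [-1.6  0.8 -0.2] 47.83
0.95 [-13.9   5.6   7.6] 14.9 [-4.1  2.1 -0.4] 48.08
0.9 [-22.7   9.7  13.4] 24.6 [-6.5  3.6 -0.5] 48.33
```

It goes rigid at the same knob position from a second push direction, which looks like the stop. I'll confirm with a wrist view from the same pose as before.

Run:
```python
from b import *
import pickle
c=np.array(load()["c"]);p=at(c,np.deg2rad(-57))
e=bot.current_ee_pos();bot.line_to(e-.03*ex,max_speed=.25);bot.line_to(e-.05*ex+[0,0,.093],max_speed=.3)
bot.goto([*p[:2],.33],down(A))
C=bot.read_camera("wrist");pickle.dump(C,open("w3.pkl","wb"));S=bot.read_camera("scene")
cv2.imwrite("pics/w3.png",np.hstack([cv2.resize(C["pixels"][90:240,220:370],(600,600),interpolation=cv2.INTER_CUBIC),cv2.resize(np.vstack([cv2.imread("pics/scene0.png")[145:205,205:245],S["pixels"][145:205,205:245]]),(200,600),interpolation=cv2.INTER_CUBIC)]))
pr=lambda P:((proj(C,P)-[220,90])*4).round(0).tolist()
for a in(.86,.96,1.03,1.1):print(a,pr(g2w(POSE,[[-74+62*np.cos(a),94+62*np.sin(a),229]])))
print("pivot",pr(g2w(POSE,[[-74,94,200]])),"hub",pr(g2w(POSE,[[-74,68,230]])),pr([[*c,.23]]))
for d in(-56,-92):print(d,pr(g2w(POSE,[[-74-30*np.cos(np.deg2rad(d)),68+30*np.sin(np.deg2rad(d)),259]])))
print(bot.current_clock())
```

```text
0.86 [[610.0, 325.0]]
0.96 [[611.0, 300.0]]
1.03 [[610.0, 282.0]]
1.1 [[608.0, 264.0]]
pivot [[335.0, 305.0]] hub [[271.0, 400.0]] [[276.0, 396.0]]
-56 [[148.0, 455.0]]
-92 [[184.0, 526.0]]
49.8333
```

View pics/w3.png

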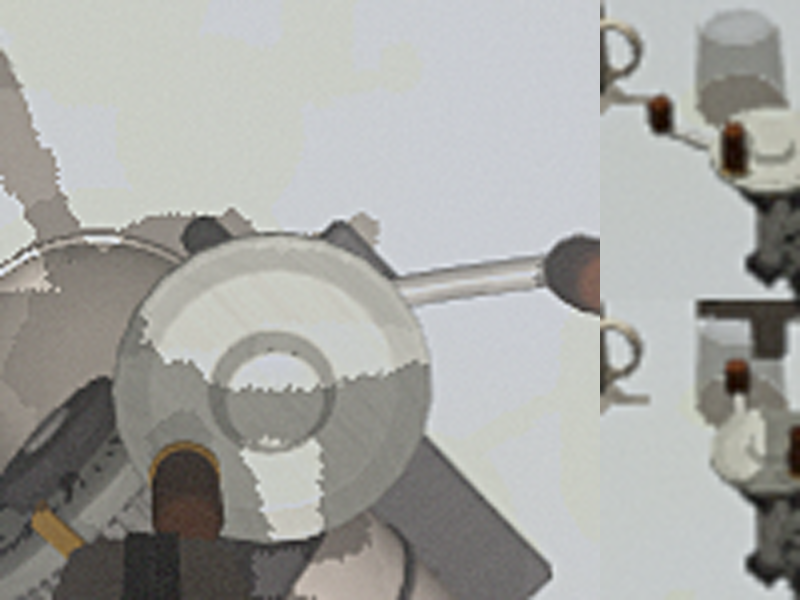

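Run:
```python
from h import *
import pickle
for nm,v in(("w3.pkl",[140,-18]),("w0.pkl",[26,-65]),("w2.pkl",None)):
    C=pickle.load(open(nm,"rb"));o=[]
    for a in(.86,.96,1.03,1.1,2.0,2.08,2.18,2.25):
        p=proj(C,g2w(POSE,[[-74+r*np.cos(a),94+r*np.sin(a),203] for r in(25,50)]));d=p[1]-p[0];o.append((a,round(np.degrees(np.arctan2(d[1],d[0])),1)))
    print(nm,o,v and np.degrees(np.arctan2(v[1],v[0])))
```

```text
w3.pkl [(0.86, np.float64(-0.9)), (0.96, np.float64(-6.5)), (1.03, np.float64(-10.5)), (1.1, np.float64(-14.4)), (2.0, np.float64(-64.1)), (2.08, np.float64(-68.6)), (2.18, np.float64(-74.2)), (2.25, np.float64(-78.2))] -7.326406660169546
w0.pkl [(0.86, np.float64(-0.9)), (0.96, np.float64(-6.4)), (1.03, np.float64(-10.3)), (1.1, np.float64(-14.1)), (2.0, np.float64(-63.8)), (2.08, np.float64(-68.4)), (2.18, np.float64(-74.1)), (2.25, np.float64(-78.2))] -68.19859051364818
w2.pkl [(0.86, np.float64(37.3)), (0.96, np.float64(32.0)), (1.03, np.float64(28.3)), (1.1, np.float64(24.7)), (2.0, np.float64(-23.5)), (2.08, np.float64(-28.1)), (2.18, np.float64(-33.9)), (2.25, np.float64(-38.0))] None
```

Run:
```python
from h import *
import pickle
W0=pickle.load(open("w0.pkl","rb"));W3=pickle.load(open("w3.pkl","rb"))
def segs(C,box,k=4):
    x0,y0,x1,y1=box;g=cv2.resize(cv2.cvtColor(C["pixels"][y0:y1,x0:x1],cv2.COLOR_BGR2GRAY),None,fx=k,fy=k,interpolation=cv2.INTER_CUBIC)
    l=cv2.createLineSegmentDetector().detect(cv2.GaussianBlur(g,(0,0),2))[0][:,0]
    for s in l:
        n=np.hypot(*(s[2:]-s[:2]))
        if n>40: 
            d=s[2:]-s[:2];print((s/k+[x0,y0,x0,y0]).round(1),round(n/k,1),round(np.degrees(np.arctan(d[1]/d[0])),1))
print("start");segs(W0,(292,135,330,185));print("end");segs(W3,(318,145,362,175))
```

```text
start
[298.2 166.2 309.7 139.5] 29.1 -66.8
[316.2 145.2 305.9 169.2] 26.1 -66.8
[309.8 144.3 303.5 159. ] 16.0 -66.5
end
[320.3 158.4 356.1 153.1] 36.2 -8.4
[353.2 162.3 323.7 166.5] 29.7 -8.0
[329.2 160.2 318.2 161. ] 11.0 -4.1
[353.3 156.4 329.2 159.9] 24.3 -8.3
```

Run:
```python
from workcell import bot
p=bot.current_ee_pos();bot.line_to([p[0],p[1],.36],max_speed=.15);print(bot.current_contact_force(),bot.current_clock());print(bot.job_done())
```

```text
[ 0.93414853 -0.95971049 -0.08900276] 50.1833
the job is handed in; nothing more can be done
None
```

I handed the job in at about 50 s: the burrs touched about 1.8 wheel turns in, the dial is back about 1.03 divisions by my estimate (the brake dragged it slightly coarser), and the lever is hard against a rigid stop I took to be home, though my images show only about 1.06 rad of travel, not 1.22.

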